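# Hold the nutshell caddy open by its pedal, then let it close softly

## Task

I have a handful of walnut shells to tip into the round pedal caddy: press its pedal all the way down so the lid stands wide open, and keep it open for at least two seconds. Then ease the pedal slowly back up, taking a second or more, so that the lid comes down softly without a clap, and leave it shut. Leave the square caddy with the coasters shut.

Things in the scene. Friction and masses are not known exactly. Their poses are not given: they have to be found in the camera images.
- shell_caddy: Round steel pedal caddy, drum 136 mm across, flat bamboo lid 144 mm across, 130 mm high; fixed, cannot slide. Origin: centre of underside, z up. Pedal sticks out level along its own -x (roughly towards the robot); lid hinged at its +x rim, so it opens away from the pedal. A square caddy (130 mm, same materials and pedal) stands on the other side; left or right varies.
- shell_pad (a point): Centre of the top of the round caddy's pedal pad: flat steel, 40 mm (along the lever) x 50 mm, 8 mm thick. It lies 155 mm from the caddy's centre along its -x, 87 mm clear of the drum, top 44 mm above the sideboard at rest, and moves with the pedal. Pressed straight down it sinks 26 mm to a hard stop, shifting 3 mm sideways; takes about 5 to 8 N; springs back up.
- shell_lid (a joint): Opening angle of the round caddy's lid, rad: 0 shut, 1.15 fully open with the pedal at its stop. It follows the pedal rigidly, about 0.044 rad per mm of pad travel. If the pedal is let go, both snap back at once and the lid claps shut.
- coaster_lid (a joint): Opening angle of the square caddy's lid in rad: 0 shut, 1.15 fully open; works the same way from its own pedal.

How it is judged:
By the outcome, as a careful person would: the job done as asked, in the order asked, and still so for the second after the job is handed in, with the robot touching nothing.
It also fails if it takes over 40 s, if anything falls off the work surface, if the arm or the gripper's body presses on something with over 40 N, if the wrist force passes 120 N, or if a joint passes its speed limit or range.

## Robot

A 6-joint arm with a two-finger parallel gripper is mounted at the origin on the work surface. World frame = base frame: x ahead of the robot, y to its left, z up, the work surface at z = 0. Lengths are in m, angles in rad, forces in N, time in s.
With the tool pointing down it reaches from about 0.35 to 0.725 m from the base axis. Payload 6 kg.
Tool frame: the origin (TCP) lies midway between the tips of the shut fingers; the grasp point (between the pads) lies 19 mm behind it (hold_point_z is the x of the grasp point in the tool frame, in m); x points along the fingers, y is the direction in which the jaws open and shut, and the axes are right-handed (so a half turn about x gives the same grasp; the last joint's range is limited). The gripper opens to 85 mm and grips with 20 to 120 N. Pads are 22 mm wide; open, the fingers measure 114 mm over their backs; the gripper's body (76 mm by 85 mm) begins 54 mm behind the grasp point. The pads swing forward as they close: fully open they stand 13 mm farther back than shut.
Start: joints at [1.435, 0.04, 0.085, 0, -1.615, -0.334], TCP at [0.272, 0.535, 0.231] pointing down, gripper open.
Joint ranges: [-2.56, 2.56], [-1.29, 2.01], [-1.08, 1.49], [-3.29, 1.98], [-2.81, -0.18], [-2.99, 2.99]. Speed limits (rad/s): [2.57, 2.57, 3.01, 3.14, 3.14, 3.14].

## Interface

Orientations are given as a rotation vector (axis times angle).
In Python, from rig import observe, capture, hand_in, hold_point_z gives the robot as it stands.
- The arm moves only by the tool play_rows, never from a script. Its argument "plan" is a list that holds one entry, the list of rows, each a list of 7 numbers: the shift along the tool's x, y, z in cm, then the turn, a rotation vector about the tool's x, y, z in rad, then the opening in per cent of the stroke, from 0 (shut) to 100 (fully open). In form: [[[dx, dy, dz, ax, ay, az, grip], ...]]. A call has 1 to 8 rows; each row shifts and turns the pose as measured when the row begins, along the tool's axes as they then stand; what a row does not reach is not made up. A row lasts 1/10 s, in which the tool goes at most 50 mm and 8.59 degrees, less where a joint would pass 70% of its speed; a pose out of reach is approached as far as the arm can. A call with a gripper value outside its range is refused whole. The fingers move at their own pace and stop on an object; "grip_force" is the grip in N (left out, the last holds). Time passes only in rows, so rows that do not move let the fingers close. It gives the time, the measured TCP pose, the force and the opening at its end, in the units of the state.
- observe(): the state, without advancing time (a new reading comes with each control period).
- capture(name): name is "scene" or "top" or "wrist"; returns a dict with "color" (384x512x3 uint8, blue, green, red), "intrinsics" (3x3 intrinsics, pixels), "xyz" and "orientation" of the camera in the world. Camera axes: x right, y down, z forward; pixel columns grow to the right and rows downward; lengths in m; the calibration is good to about 2 mm. The wrist camera is an equidistant fisheye: a pixel r from the principal point sees the ray r / f radians off the axis. A picture is of the moment at which its call begins. There is no depth.
- hand_in(): hands the job in, once; it reports no verdict.
The state is a dict: "t": time; "joints": joint angles; "dq": joint speeds; "tau": joint torques, N m; "eef_pos": TCP position; "tool_rot": TCP orientation; "wrist_force": force on the tool from outside, world axes, zero at the start; "ft_torque": the same for the moment, N m; "gripper_width": finger opening in m.
Only numpy, scipy, OpenCV 4.12 (cv2) and the standard library are available. Lean on these libraries where they do the work, as an engineer would, in place of code of your own. Each camera call takes 0.05 s, during which the arm holds its last target.

## Working session

There is one attempt and no reset: what is moved stays moved. The work goes in short steps, Python scripts to look and compute and a tool call to move; the robot and the scene stay as the last step left them, time stands still between calls to the robot, and variables do not carry over. Pictures are saved under pics/ and viewed, and the job is handed in when it is done.

Besides the shell and the picture viewer there is one more tool, called after "Call:" as name([rows], argument=value, ...), one row to a line, values as JSON. play_rows: Moves the arm, as the interface text tells. Its arguments: {"type":"object","properties":{"plan":{"type":"array","items":{"type":"array","items":{"type":"array","items":{"type":"number"}}}},"grip_force":{"type":"number"}},"required":["plan"]}

```bash
mkdir -p pics; ls; python3 - <<'E'
from rig import *
import cv2,numpy as np
s=observe();print({k:np.round(v,3) for k,v in s.items()}, hold_point_z)
for n in("scene","top"):
    c=capture(n);cv2.imwrite(f"pics/{n}0.png",c["color"]);print(n,c["intrinsics"],c["xyz"],c["orientation"])
E
```

```text
pics
{'t': np.float64(0.0), 'joints': array([ 1.435,  0.041,  0.084, -0.   , -1.615, -0.334]), 'dq': array([-0.   , -0.001,  0.   ,  0.   , -0.   , -0.002]), 'tau': array([-0.0000e+00, -3.6822e+01,  3.4741e+01,  6.9320e+00, -5.0000e-03,
       -0.0000e+00]), 'eef_pos': array([0.271, 0.535, 0.23 ]), 'tool_rot': array([-1.96 ,  0.471,  1.961]), 'wrist_force': array([ 0.812, -0.492,  0.277]), 'ft_torque': array([ 0.004,  0.004, -0.007]), 'gripper_width': np.float64(0.085)} -0.0187
scene [[442.78606846   0.         249.46891913]
 [  0.         442.78606846 194.56658104]
 [  0.           0.           1.        ]] [0.92893275 0.46320064 0.72898048] [-0.75364532 -2.64603642  1.04013809]
top [[471.39733108   0.         253.66477868]
 [  0.         471.39733108 201.62895246]
 [  0.           0.           1.        ]] [ 0.44275031 -0.03737505  1.1033278 ] [-2.12499721  2.13749294 -0.17184491]
```

View pics/scene0.png

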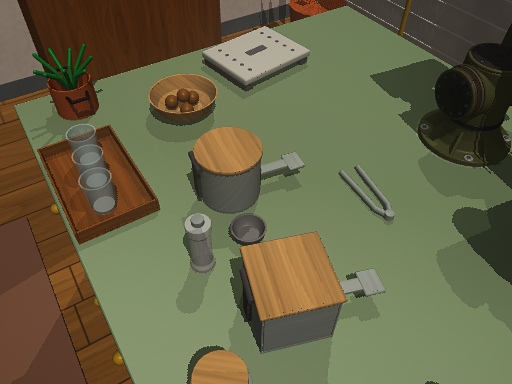

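View pics/top0.png

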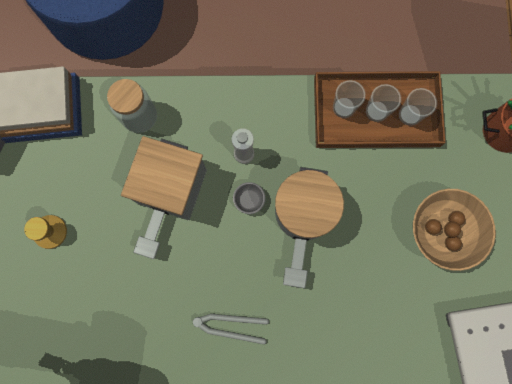

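The round caddy is on the right, with its lid at about (309,204) and its pad at about (296,278) in the top view. The square caddy is on the left. I'll enlarge both views of the pad.

```bash
python3 - <<'E'
import cv2,numpy as np
a=cv2.imread("pics/top0.png")[160:300,260:360];b=cv2.imread("pics/scene0.png")[120:220,185:315]
a=cv2.resize(a,None,fx=4,fy=4,interpolation=cv2.INTER_CUBIC);b=cv2.resize(b,None,fx=3,fy=3,interpolation=cv2.INTER_CUBIC)
o=np.zeros((560,790,3),np.uint8);o[:560,:400]=a;o[:300,400:790]=b;cv2.imwrite("pics/z.png",o)
E
```

```text
(no output)
```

View pics/z.png

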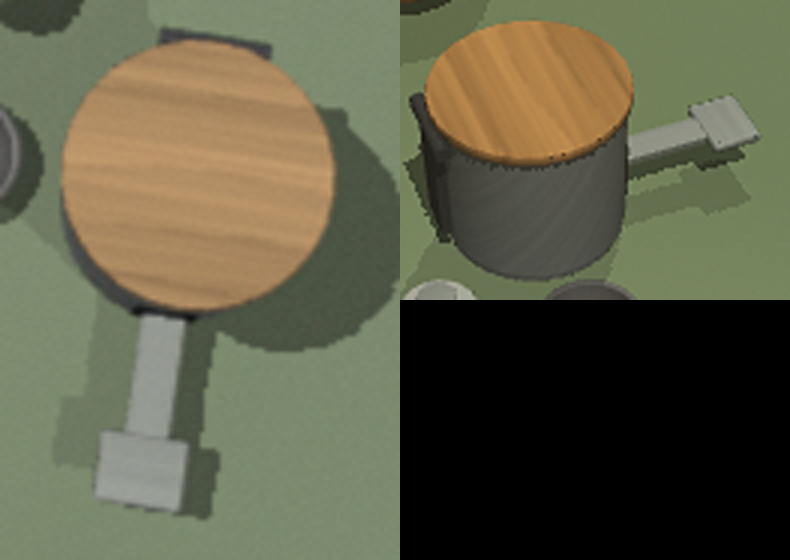

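```bash
cat >h.py <<'E'
from rig import *
import cv2,numpy as np
from scipy.spatial.transform import Rotation as R
def onz(c,uv,z):
    d=R.from_rotvec(c["orientation"]).as_matrix()@np.linalg.inv(c["intrinsics"])@np.r_[uv,1]
    o=np.array(c["xyz"]);return o+d*(z-o[2])/d[2]
E
python3 - <<'E'
from h import *
t=capture("top");s=capture("scene")
l=onz(t,(309.5,203.5),.13);p=onz(t,(295.6,277),.044)
print("lid",l,"scene",onz(s,(228,151),.13));print("pad",p,"scene",onz(s,(293.3,160),.044),np.linalg.norm((l-p)[:2]))
d=(l-p)[:2];d/=np.linalg.norm(d);print(d,np.arctan2(d[1],d[0]), "pred",l[:2]-.155*d)
for uv in [(285.2,268),(307,271),(305,287.5),(283.7,284.5)]: print(onz(t,uv,.044))
st=observe();M=R.from_rotvec(st["tool_rot"]).as_matrix();print(M.round(3),st["eef_pos"])
E
```

```text
lid [ 0.60234037 -0.14836317  0.13      ] scene [ 0.60923772 -0.13606132  0.13      ]
pad [ 0.45145639 -0.1232383   0.044     ] scene [ 0.45232674 -0.11698478  0.044     ] 0.15296154998706643
[ 0.98641773 -0.16425607] -0.16500378711629785 pred [ 0.44944562 -0.12290348]
[ 0.47135418 -0.10050773  0.044     ]
[ 0.46448563 -0.1488201   0.044     ]
[ 0.42843823 -0.14353474  0.044     ]
[ 0.43521306 -0.09659669  0.044     ]
[[-0.    -0.453 -0.892]
 [-0.001 -0.892  0.453]
 [-1.     0.001 -0.   ]] [0.27149989 0.5348266  0.23065868]
```

Call:
play_rows([
  [[0, 3.3, -3.0, 0, 0, 0, 0], [0, 3.3, -3.0, 0, 0, 0, 0], [0, 3.3, -3.0, 0, 0, 0, 0], [0, 3.3, -3.0, 0, 0, 0, 0], [0, 3.3, -3.0, 0, 0, 0, 0], [0, 3.3, -3.0, 0, 0, 0, 0], [0, 3.3, -3.0, 0, 0, 0, 0], [0, 3.3, -3.0, 0, 0, 0, 0]],
])

```text
t: 1.0
eef_pos: [0.3663, 0.1817, 0.2271]
tool_rot: [-1.967, 0.471, 1.969]
wrist_force: [2.0, 0.4, 0.6]
gripper_width: -0.0003
```

Call:
play_rows([
  [[0, 3.3, -3.0, 0, 0, 0, 0], [0, 3.3, -3.0, 0, 0, 0, 0], [0, 3.3, -3.0, 0, 0, 0, 0], [0, 3.3, -3.0, 0, 0, 0, 0], [0, 3.3, -3.0, 0, 0, 0, 0], [0, 3.3, -3.0, 0, 0, 0, 0], [0, 2.0, -2.0, 0, 0, 0, 0], [0, 0, 0, 0, 0, 0, 0]],
])

```text
t: 1.8
eef_pos: [0.4485, -0.1189, 0.2295]
tool_rot: [-1.967, 0.469, 1.962]
wrist_force: [-0.5, 0.5, -0.5]
gripper_width: 0.0002
```

```bash
cat >>h.py <<'E'
def togo(x,y,z):
    st=observe();M=R.from_rotvec(st["tool_rot"]).as_matrix()
    e=np.array(st["eef_pos"]);print("t",st["t"],"eef",e.round(4),"F",np.round(st["wrist_force"],1));print("cm tool:",(M.T@(np.array([x,y,z])-e)*100).round(2), "xaxis",M[:,0].round(3),"j",np.round(st["joints"],2))
    q=R.from_matrix(M)
E
python3 -c "
from h import *
togo(.45,-.121,.06)"
```

```text
t 1.8 eef [ 0.4485 -0.1189  0.2295] F [-0.5  0.5 -0.5]
cm tool: [16.95  0.06 -0.17] xaxis [ 0.001 -0.005 -1.   ] j [ 0.18 -0.33 -0.25  0.   -1.65  0.92]
```

Call:
play_rows([
  [[4, 0.1, -0.2, 0, 0, 0, 0], [4, 0, 0, 0, 0, 0, 0], [4, 0, 0, 0, 0, 0, 0], [2.5, 0, 0, 0, 0, 0, 0], [1, 0, 0, 0, 0, 0, 0], [0, 0, 0, 0, 0, 0, 0]],
])

```text
t: 2.4
eef_pos: [0.4501, -0.1208, 0.0703]
tool_rot: [-1.967, 0.469, 1.957]
wrist_force: [0.3, -0.1, -0.6]
gripper_width: -0.0004
```

```bash
python3 - <<'E'
from h import *
togo(.45,-.121,.046)
o=[]
for n in("scene","top","wrist"):
    c=capture(n)["color"];cv2.imwrite(f"pics/{n}1.png",c);o.append(c)
a=cv2.resize(o[0][100:240,180:330],None,fx=2.6,fy=2.6);b=cv2.resize(o[1][150:310,240:360],None,fx=2.6,fy=2.6)
w=np.zeros((600,800,3),np.uint8);w[:a.shape[0],:a.shape[1]]=a;w[:b.shape[0],400:400+b.shape[1]]=b;cv2.imwrite("pics/z1.png",w)
E
```

```text
t 2.4 eef [ 0.4501 -0.1208  0.0703] F [ 0.3 -0.1 -0.6]
cm tool: [2.43 0.02 0.01] xaxis [ 0.004 -0.004 -1.   ] j [ 0.18 -0.3  -0.52  0.   -1.35  0.93]
```

View pics/z1.png

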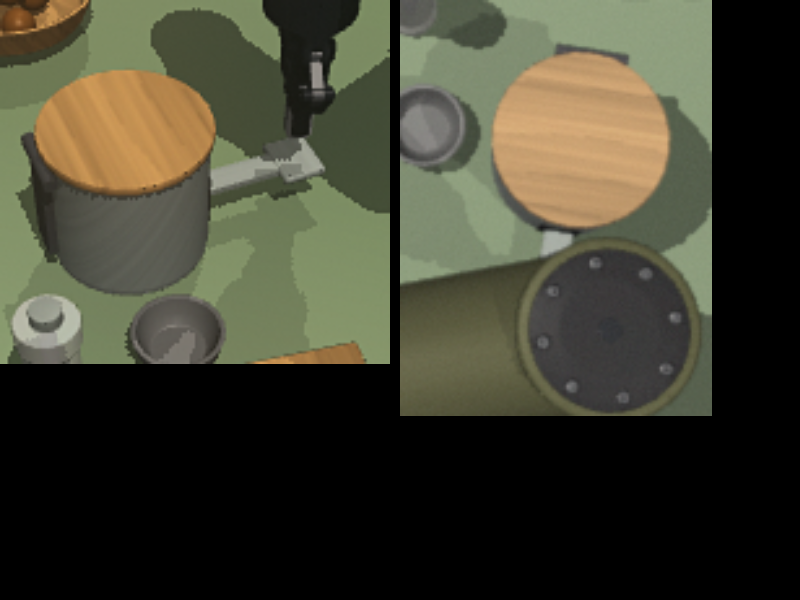

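View pics/wrist1.png

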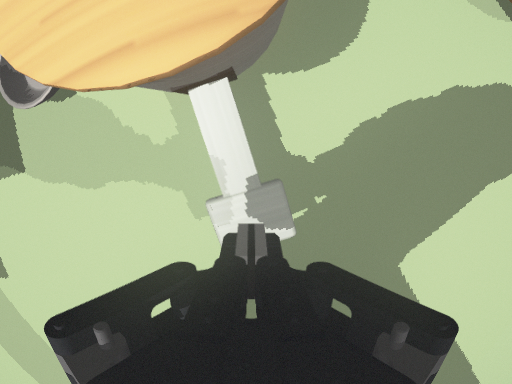

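The fingertips are above the pad in both the scene and wrist views. I'll press down gently.

Call:
play_rows([
  [[0.8, 0, 0, 0, 0, 0, 0], [0.8, 0, 0, 0, 0, 0, 0], [0.4, 0, 0, 0, 0, 0, 0], [0.4, 0, 0, 0, 0, 0, 0], [0.4, 0, 0, 0, 0, 0, 0], [0.4, 0, 0, 0, 0, 0, 0]],
])

```text
t: 3.15
eef_pos: [0.455, -0.121, 0.0432]
tool_rot: [-1.978, 0.466, 1.944]
wrist_force: [-2.4, 1.3, 4.5]
gripper_width: 0.0001
```

```bash
python3 -c "
from h import *
togo(.452,-.121,.018)
M=R.from_rotvec(observe()['tool_rot']).as_matrix()
# turn back to x axis down
v=np.cross(M[:,0],[0,0,-1]);print('tool turn',(M.T@v).round(3))
"
```

```text
t 3.15 eef [ 0.455  -0.121   0.0432] F [-2.4  1.3  4.5]
cm tool: [2.52 0.15 0.3 ] xaxis [ 0.016 -0.004 -1.   ] j [ 0.18 -0.28 -0.55  0.01 -1.28  0.93]
tool turn [ 0.    -0.016  0.004]
```

Call:
play_rows([
  [[0.4, 0.03, 0.06, 0, -0.006, 0.001, 0], [0.4, 0.03, 0.06, 0, -0.006, 0.001, 0], [0.4, 0.03, 0.06, 0, -0.006, 0.001, 0], [0.4, 0.03, 0.06, 0, -0.006, 0.001, 0]],
])

```text
t: 3.55
eef_pos: [0.4553, -0.121, 0.0314]
tool_rot: [-1.961, 0.462, 1.963]
wrist_force: [-2.0, 1.5, 7.6]
gripper_width: -0.0001
```

```bash
python3 -c "
from h import *
togo(.452,-.121,.018)
cv2.imwrite('pics/s2.png',capture('scene')['color'])
M=R.from_rotvec(observe()['tool_rot']).as_matrix()
v=np.cross(M[:,0],[0,0,-1]);print('tool turn',(M.T@v).round(3))
"
```

```text
t 3.55 eef [ 0.4553 -0.121   0.0314] F [-2.   1.5  7.6]
cm tool: [1.34 0.15 0.3 ] xaxis [-0.     0.002 -1.   ] j [ 0.17 -0.25 -0.55 -0.   -1.27  0.94]
tool turn [0.    0.002 0.002]
```

View pics/s2.png

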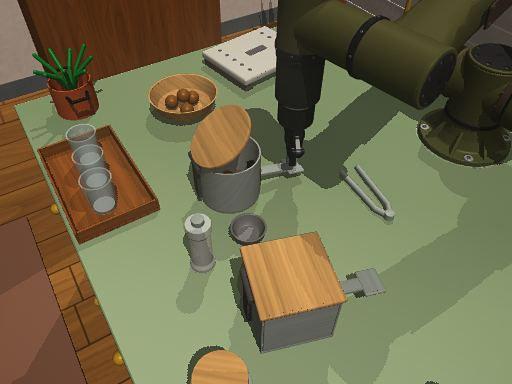

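The round lid is about half open, the pad is under the fingertips and the square lid is still shut. I'll keep pressing to the stop.

Call:
play_rows([
  [[0.4, 0.03, 0.06, 0, -0.002, 0, 0], [0.4, 0.03, 0.06, 0, -0.003, 0, 0], [0.4, 0.03, 0.06, 0, -0.003, 0, 0], [0.4, 0.03, 0.06, 0, -0.003, 0, 0], [0.3, 0, 0.03, 0, -0.003, 0, 0]],
])

```text
t: 4.1
eef_pos: [0.4572, -0.1215, 0.0202]
tool_rot: [-1.958, 0.457, 1.966]
wrist_force: [-13.4, 5.7, 25.7]
gripper_width: 0.0003
```

Call:
play_rows([
  [[0.2, 0, 0.05, 0, -0.003, 0, 0], [0.2, 0, 0.05, 0, -0.003, 0, 0]],
])

```text
t: 4.3
eef_pos: [0.4571, -0.1213, 0.0205]
tool_rot: [-1.954, 0.455, 1.971]
wrist_force: [-6.6, 2.4, 11.9]
gripper_width: 0.0004
```

```bash
python3 -c "
from h import *
togo(.452,-.121,.018)
c=capture('scene')['color'];cv2.imwrite('pics/s3.png',cv2.resize(c[60:240,160:360],None,fx=3,fy=3))
M=R.from_rotvec(observe()['tool_rot']).as_matrix()
v=np.cross(M[:,0],[0,0,-1]);print('tool turn',(M.T@v).round(3))
"
```

```text
t 4.3 eef [ 0.4571 -0.1213  0.0205] F [-6.6  2.4 11.9]
cm tool: [0.26 0.19 0.47] xaxis [-0.007  0.007 -1.   ] j [ 0.16 -0.22 -0.55 -0.01 -1.25  0.95]
tool turn [0.    0.009 0.003]
```

View pics/s3.png

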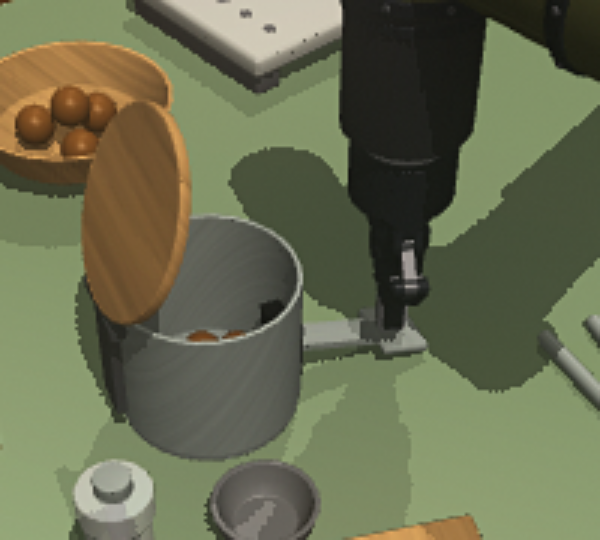

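The lid is wide open and the force is above spring level with z unchanged, so the pedal is at its stop. I'll hold it there.

Call:
play_rows([
  [[0.3, 0, 0, 0, 0, 0, 0], [0.3, 0, 0, 0, 0, 0, 0], [0.3, 0, 0, 0, 0, 0, 0], [0.3, 0, 0, 0, 0, 0, 0], [0.3, 0, 0, 0, 0, 0, 0], [0.3, 0, 0, 0, 0, 0, 0], [0.3, 0, 0, 0, 0, 0, 0], [0.3, 0, 0, 0, 0, 0, 0]],
])

```text
t: 5.15
eef_pos: [0.4572, -0.1216, 0.0203]
tool_rot: [-1.96, 0.456, 1.977]
wrist_force: [-13.6, 6.3, 21.9]
gripper_width: 0.0
```

Call:
play_rows([
  [[0.3, 0, 0, 0, 0, 0, 0], [0.3, 0, 0, 0, 0, 0, 0], [0.3, 0, 0, 0, 0, 0, 0], [0.3, 0, 0, 0, 0, 0, 0], [0.3, 0, 0, 0, 0, 0, 0], [0.3, 0, 0, 0, 0, 0, 0], [0.3, 0, 0, 0, 0, 0, 0], [0.3, 0, 0, 0, 0, 0, 0]],
])

```text
t: 5.95
eef_pos: [0.4572, -0.1216, 0.0203]
tool_rot: [-1.966, 0.456, 1.983]
wrist_force: [-11.9, 6.3, 22.4]
gripper_width: -0.0003
```

Call:
play_rows([
  [[0.3, 0, 0, 0, 0, 0, 0], [0.3, 0, 0, 0, 0, 0, 0], [0.3, 0, 0, 0, 0, 0, 0], [0.3, 0, 0, 0, 0, 0, 0], [0.3, 0, 0, 0, 0, 0, 0], [0.3, 0, 0, 0, 0, 0, 0], [0.3, 0, 0, 0, 0, 0, 0], [0.3, 0, 0, 0, 0, 0, 0]],
])

```text
t: 6.75
eef_pos: [0.4573, -0.1217, 0.0203]
tool_rot: [-1.972, 0.457, 1.989]
wrist_force: [-12.9, 6.3, 22.2]
gripper_width: -0.0002
```

```bash
python3 -c "
from h import *
togo(.452,-.121,.018)
c=capture('scene')['color'];cv2.imwrite('pics/s4.png',cv2.resize(c[60:240,160:360],None,fx=3,fy=3))
M=R.from_rotvec(observe()['tool_rot']).as_matrix()
v=np.cross(M[:,0],[0,0,-1]);print('tool turn',(M.T@v).round(3))
"
```

```text
t 6.75 eef [ 0.4573 -0.1217  0.0203] F [-12.9   6.3  22.2]
cm tool: [0.23 0.16 0.5 ] xaxis [-0.01  -0.009 -1.   ] j [ 0.17 -0.22 -0.55  0.01 -1.25  0.95]
tool turn [ 0.     0.006 -0.013]
```

View pics/s4.png

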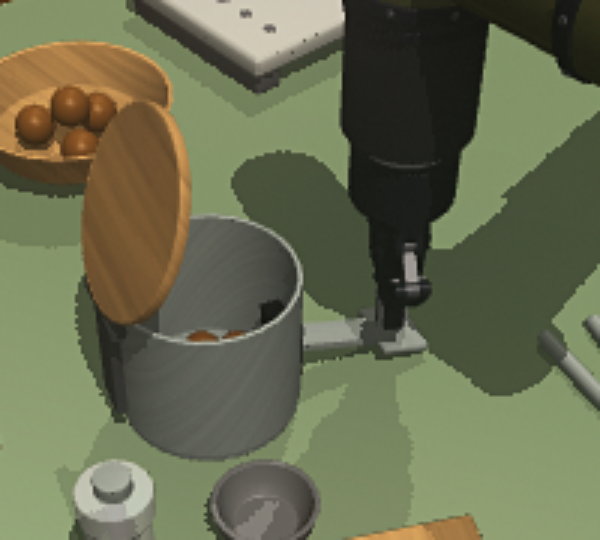

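Held at the stop for about 2.6 s, and the picture is unchanged. Now I'll ease it up slowly.

Call:
play_rows([
  [[0.1, 0, 0, 0, 0, 0, 0], [0, 0, 0, 0, 0, 0, 0], [-0.1, 0, 0, 0, 0, 0, 0], [-0.1, 0, 0, 0, 0, 0, 0], [-0.1, 0, 0, 0, 0, 0, 0], [-0.1, 0, 0, 0, 0, 0, 0]],
])

```text
t: 7.4
eef_pos: [0.4559, -0.1213, 0.028]
tool_rot: [-1.97, 0.457, 1.994]
wrist_force: [-5.1, 2.4, 5.9]
gripper_width: -0.0001
```

Call:
play_rows([
  [[-0.05, 0, 0, 0, 0, 0, 0], [-0.03, 0, 0, 0, 0, 0, 0], [-0.03, 0, 0, 0, 0, 0, 0], [-0.03, 0, 0, 0, 0, 0, 0]],
])

```text
t: 7.8
eef_pos: [0.4554, -0.1213, 0.0323]
tool_rot: [-1.969, 0.457, 1.996]
wrist_force: [-3.9, 3.0, 5.8]
gripper_width: -0.0003
```

Call:
play_rows([
  [[-0.03, 0, 0, 0, 0, 0, 0], [-0.03, 0, 0, 0, 0, 0, 0], [-0.02, 0, 0, 0, 0, 0, 0], [-0.02, 0, 0, 0, 0, 0, 0], [-0.02, 0, 0, 0, 0, 0, 0], [-0.02, 0, 0, 0, 0, 0, 0]],
])

```text
t: 8.4
eef_pos: [0.4552, -0.1213, 0.0383]
tool_rot: [-1.969, 0.457, 1.998]
wrist_force: [-3.5, 2.5, 5.9]
gripper_width: -0.0001
```

Call:
play_rows([
  [[0, 0, 0, 0, 0, 0, 0], [0, 0, 0, 0, 0, 0, 0], [0, 0, 0, 0, 0, 0, 0], [0, 0, 0, 0, 0, 0, 0]],
])

```text
t: 8.8
eef_pos: [0.4552, -0.1213, 0.0414]
tool_rot: [-1.97, 0.457, 1.999]
wrist_force: [-3.1, 2.5, 6.6]
gripper_width: 0.0
```

Call:
play_rows([
  [[0, 0, 0, 0, 0, 0, 0], [0, 0, 0, 0, 0, 0, 0], [0, 0, 0, 0, 0, 0, 0], [0, 0, 0, 0, 0, 0, 0]],
])

```text
t: 9.2
eef_pos: [0.4557, -0.1214, 0.0443]
tool_rot: [-1.972, 0.457, 1.998]
wrist_force: [0.2, 0.7, 0.6]
gripper_width: 0.0001
```

The force has dropped to zero, so the pedal is at rest. I'll lift clear slowly, then retreat.

Call:
play_rows([
  [[-0.1, 0, 0, 0, 0, 0, 0], [-0.1, 0, 0, 0, 0, 0, 0], [-0.2, 0, 0, 0, 0, 0, 0], [-0.5, 0, 0, 0, 0, 0, 0], [-1.5, 0, 0, 0, 0, 0, 0], [-3, 0, 0, 0, 0, 0, 0], [-3, 0, 0, 0, 0, 0, 0], [-1, 0, 0, 0, 0, 0, 0]],
])

```text
t: 10.0
eef_pos: [0.4556, -0.1205, 0.1394]
tool_rot: [-1.966, 0.459, 2.004]
wrist_force: [0.0, 0.3, 1.2]
gripper_width: -0.0002
```

Call:
play_rows([
  [[0, 0, 0, 0, 0, 0, 0], [0, 0, 0, 0, 0, 0, 0], [0, 0, 0, 0, 0, 0, 0]],
])

```text
t: 10.3
eef_pos: [0.4558, -0.1203, 0.1392]
tool_rot: [-1.967, 0.458, 2.003]
wrist_force: [-0.0, -0.3, 0.0]
gripper_width: 0.0002
```

```bash
python3 -c "
from h import *
togo(.452,-.121,.018)
c=capture('scene')['color'];cv2.imwrite('pics/s5.png',c)
"
```

```text
t 10.3 eef [ 0.4558 -0.1203  0.1392] F [-0.  -0.3  0. ]
cm tool: [12.12 -0.    0.15] xaxis [-0.021 -0.011 -1.   ] j [ 0.18 -0.29 -0.38  0.01 -1.5   0.95]
```

View pics/s5.png

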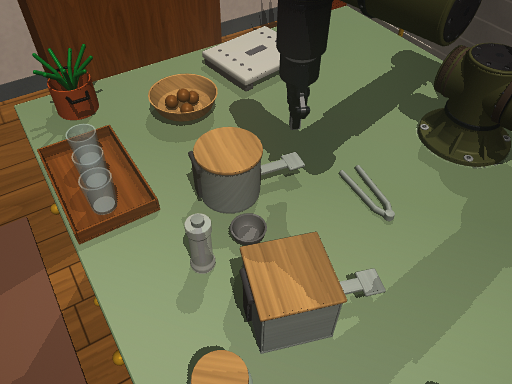

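Both lids are shut: the round one at about (228,151), the square one at about (291,273). The arm is clear of everything.

```bash
python3 -c "
from rig import *
print(hand_in())"
```

```text
the job is handed in; nothing more can be done
None
```

I opened the round caddy with its pedal, held it open, eased the lid down softly and handed the job in at about 10.3 s.

- **Opening:** I pressed the round caddy's pedal with shut fingers until the height stopped changing and the push climbed to about 22–26 N, well above the spring. The picture showed the lid wide open.
- **Holding:** the pedal stayed at its stop for about 2.6 s.
- **Closing:** I let the pedal up over about 2.4 s. The fingers stayed on the pad until the force fell to zero at tool height z = 44 mm, the pad's rest height.
- **Last checks:** the final picture shows the round lid shut, the square caddy shut, nothing else visibly moved, and the arm clear with almost no wrist force.

Two readings were slightly off:
- **Contact point:** the fingers pressed about 5 mm nearer the drum than the pad's centre. The stop therefore read z = 20 mm instead of the nominal 18 mm.
- **Uneven rise:** the first part of the way up was a little faster, nearly 8 mm in 0.65 s. The last part was slow, at about 0.7 mm per 0.1 s.

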